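# Idle the lapping machine, then hold its sprung guard open

## Robot

A 6-joint arm with a two-finger parallel gripper is mounted at the origin on the work surface; the furniture and walls round the work are solid. World frame = base frame: x ahead of the robot, y to its left, z up, the work surface at z = 0. Lengths are in m, angles in rad, forces in N, time in s.
With the tool pointing down it reaches from about 0.3 to 0.775 m from the base axis. Payload 14.6 kg.
Tool frame: the origin (TCP) lies at the centre of the arm's flange, where the gripper is bolted on; the fingertips stand 199 mm ahead of it and the grasp point (between the pads) lies 180 mm ahead of it; z points along the fingers, y is the line along which they close (so a half turn about z gives the same grasp; the last joint's range is limited). The gripper opens to 94 mm and grips with 3 to 60 N. Pads are 16 mm wide; open, the fingers measure 119 mm over their backs; the gripper's body (75 mm by 177 mm) begins 78 mm behind the grasp point.
Start: joints at [-1.382, 0.3, 1.521, -0, 1.321, -0.067], TCP at [0.139, -0.532, 0.405] pointing down, gripper open.
Joint ranges: [-3.03, 3.03], [-0.79, 2.21], [0.23, 2.52], [-1.04, 4.18], [0, 3.07], [-2.55, 2.55]. Speed limits (rad/s): [2.22, 2.22, 2.57, 3.14, 3.14, 3.14].

## Interface

Orientations are given as [roll, pitch, yaw] about the fixed x, y, z axes, in that order (R = Rz(yaw) Ry(pitch) Rx(roll)).
In Python, from station import ctrl gives the robot as it stands. The module is installed in compiled form; this text tells all that it offers.
- The arm moves only by the tool servo_tool, never from a script. Its argument "motion" is a list of rows, each a list of 5 numbers: the closure, from 0 (fully open) to 1 (shut), then the shift along the world's x, y, z in cm, then the turn about the world's z in degrees. A call has 1 to 20 rows; each row is the pose to reach, as a shift and turn from the pose commanded when the call began; what a row does not reach only later rows make up. A row lasts 1/8 s, in which the tool goes at most 62.5 mm and 10.7 degrees, less where a joint would pass 70% of its speed; a pose out of reach is approached as far as the arm can. A call with a gripper value outside its range is refused whole. The fingers move at their own pace and stop on an object; "squeeze" is the grip in N (left out, the last holds). Time passes only in rows, so rows that repeat a pose let the fingers close. It gives the time, the measured TCP pose, the force, the opening and the grip force at its end, in the units of the state.
- ctrl.get_obs(): the state, without advancing time (a new reading comes with each control period).
- ctrl.camera(name): name is "side" or "top"; returns a dict with "image" (384x512x3 uint8, red, green, blue), "fx", "fy", "cx", "cy" (pixels), "dist" ([k1, k2, p1, p2, k3] as OpenCV has them; the pictures are not rectified), "camera_from_world" (4x4, takes a point from world to camera coordinates). Camera axes: x right, y up, looking along -z (the intrinsics and any distortion apply to the point x, -y, -z); pixel columns grow to the right and rows downward; lengths in m; the calibration is good to about 2 mm. A picture is of the moment at which its call begins. There is no depth.
- ctrl.hand_in(): hands the job in; it is judged then, once.
The state is a dict: "time_s": time; "qpos": joint angles; "joint_vel": joint speeds; "tau": joint torques, N m; "ee_pos": TCP position; "eef_rot": TCP orientation; "force": force on the tool from outside, world axes, zero at the start; "moment": the same for the moment, N m; "grip_width": finger opening in m; "grip_force": force on a finger pad.
Only numpy, scipy, OpenCV 4.12 (cv2) and the standard library are available. Lean on these libraries where they do the work, as an engineer would, in place of code of your own. Each camera call takes 0.05 s, during which the arm holds its last target. There are 200 camera calls.

## Task

The small blue lapping machine is running fast and I want to look at its plate: with the guard still shut, bring the speed lever on its right-hand side back to the green idle mark, 20 degrees up from the off stop. Then lift the clear guard by the orange bar on its top and hold it 50 degrees open from shut, so that I can see in while it still shields me; it springs shut when let go, so finish with the bar still held in the gripper. Leave the lever at idle, and leave the other things on the bench where they are.

Things in the scene. Friction and masses are not known exactly. Their poses are not given: they have to be found in the camera images.
- lapper: Small bench lapping machine, fixed: blue base 160 (x) x 150 (y) x 60 mm high, round plate on top under the guard, grey speed quadrant on its right side (y -75 to -118 mm, up to 98 mm high). Origin: centre of its underside. x points from its front (dark panel, red stop button) to its back (hinge), y to its left seen from its front, z up. Its front faces the robot obliquely.
- lever (a joint): Speed lever, a hinge about the machine's y axis, rad: 0 = off stop (black mark), leaning 0.6 rad from upright to the machine's front; grows towards the back; 1.2 = full-speed stop (red mark), leaning 0.6 rad back. Green idle mark at 20 degrees (0.349 rad), white ticks every 10. Starts between 0.8 and 1.15; friction (about 1 N at the knob) keeps it where it is left.
- lever_knob (a point): Centre of the lever's black ball knob, 24 mm across, 95 mm from the lever's pivot, on an 8 mm steel stem; free on all sides. The quadrant drum below it has 46 mm radius about the pivot.
- lever_pivot (a point): Point on the lever's pivot axis under the knob's path; in the machine's frame at (0, -96, 52) mm.
- guard (a joint): Guard's hinge at the machine's back, about the machine's y axis, rad: 0 = shut (as at the start), grows as the guard's front rises; end stop 1.4. A spring and the guard's weight (about 0.45 kg) shut it from any angle unless held; 3 to 6 N at the bar open it. At 50 degrees the bar is nearly straight above the hinge (211 mm above the worktop): hold it from both sides, not from below.
- guard_bar (a point): Middle of the orange round bar across the top of the guard, 14 mm thick, 108 mm long, along the machine's y axis, on two posts at y = -48 and +48 mm; goes with the guard. Shut, it lies in the machine's frame at (-45, 0, 150) mm, 41 mm above the guard's clear top. Being round it can turn between upright fingers while the guard swings.
- guard_hinge (a point): Middle of the guard's hinge axis; in the machine's frame at (76, 0, 67) mm, so the shut bar is 121 mm in front of it and 83 mm above it (147 mm away). The guard is a clear hood in an aluminium frame, 150 x 146 x 46 mm.
- parts_tray: Green shallow tray with two steel gauge feet in it, 75 x 112 x 18 mm; a bystander. Origin: centre of its underside.
- weight_1: Brass check weight, 32 mm across, 30 mm high; a bystander. Origin: centre of its underside.
- weight_2: Brass check weight, 25 mm across, 22 mm high; a bystander. Origin: centre of its underside.
- safety_glasses: Blue safety glasses, arms open, 157 x 153 x 51 mm; a bystander. Origin: centre of its underside.
- wash_bottle: White and teal wash bottle, 62 mm across, 190 mm high, behind the machine; a bystander. Origin: centre of its underside.

How it is judged:
By the outcome, as a careful person would: the job done as asked, in the order asked, and still so for the second after the job is handed in, while the arm keeps its last pose, push and grip.
It also fails if it takes over 45 s, if anything falls off the work surface, if the arm or the gripper's body presses on something with over 40 N, if the wrist force passes 120 N, or if a joint passes its speed limit or range.

## Working session

There is one attempt and no reset: what is moved stays moved. The work goes in short steps, Python scripts to look and compute and a tool call to move; the robot and the scene stay as the last step left them, time stands still between calls to the robot, and variables do not carry over. Pictures are saved under pics/ and viewed, at most 10 in all, crops included, and the job is handed in when it is done.

Besides the shell and the picture viewer there is one more tool, called by a JSON object that holds its "name" and its "arguments", one argument or row to a line. servo_tool: Moves the arm, as the interface text tells. Its arguments: {"type":"object","properties":{"motion":{"type":"array","items":{"type":"array","items":{"type":"number"}}},"squeeze":{"type":"number"}},"required":["motion"]}

```bash
mkdir -p pics; cat > h.py <<'E'
import numpy as np, cv2
from station import ctrl
def snap(n,save=None):
    c=ctrl.camera(n)
    if save: cv2.imwrite('pics/'+save,c['image'][:,:,::-1])
    return c
def K(c): return np.array([[c['fx'],0,c['cx']],[0,c['fy'],c['cy']],[0,0,1]])
F=np.diag([1,-1,-1.])
def ray(c,uv):
    p=cv2.undistortPoints(np.array([[uv]],float),K(c),np.array(c['dist'],float))[0,0]
    T=np.array(c['camera_from_world']);R=T[:3,:3]
    return -R.T@T[:3,3], R.T@(F@np.array([p[0],p[1],1]))
def onz(c,uv,z):
    o,d=ray(c,uv); return o+d*(z-o[2])/d[2]
def tri(a,ua,b,ub):
    o1,d1=ray(a,ua);o2,d2=ray(b,ub)
    s=np.linalg.lstsq(np.c_[d1,-d2],o2-o1,rcond=None)[0]
    p,q=o1+s[0]*d1,o2+s[1]*d2
    return (p+q)/2,np.linalg.norm(p-q)
def proj(c,P):
    T=np.array(c['camera_from_world']);R=F@T[:3,:3];t=F@T[:3,3]
    return cv2.projectPoints(np.array(P,float).reshape(-1,1,3),cv2.Rodrigues(R)[0],t,K(c),np.array(c['dist'],float))[0][:,0]
E
python3 - <<'E'
from h import *
ims=[]
for n in('side','top'):
    c=snap(n); T=np.array(c['camera_from_world']); print(n,-T[:3,:3].T@T[:3,3],c['fx']); 
    cv2.imwrite(f'pics/{n}0.png',cv2.resize(c['image'][:,:,::-1],(800,600),interpolation=cv2.INTER_CUBIC))
print(ctrl.get_obs())
E
```

```text
side [0.2932554  0.84026635 0.44613595] 358.5979530161732
top [0.32263167 0.08510408 1.13883168] 451.09504254481254
{'time_s': 0.1, 'qpos': array([-1.38160879e+00,  3.00396767e-01,  1.52155342e+00, -2.93046055e-06,
        1.32069932e+00, -6.65793758e-02]), 'joint_vel': array([ 0.00065692, -0.00098344, -0.00302905, -0.00205064,  0.00106105,
        0.00056841]), 'tau': array([ 1.95968700e-03, -5.32639182e+01, -3.53283870e+01,  7.09218532e-02,
        2.34642229e-02, -6.30741829e-05]), 'ee_pos': array([ 0.13914348, -0.53206671,  0.40413869]), 'eef_rot': array([-3.14053795e+00, -6.74803017e-05,  2.55767604e-01]), 'force': array([-0.54987894,  0.88054894,  0.54440373]), 'moment': array([ 0.01632965, -0.00655118,  0.02073745]), 'grip_force': 0.0, 'grip_width': 0.09390232687258702}
```

View pics/side0.png

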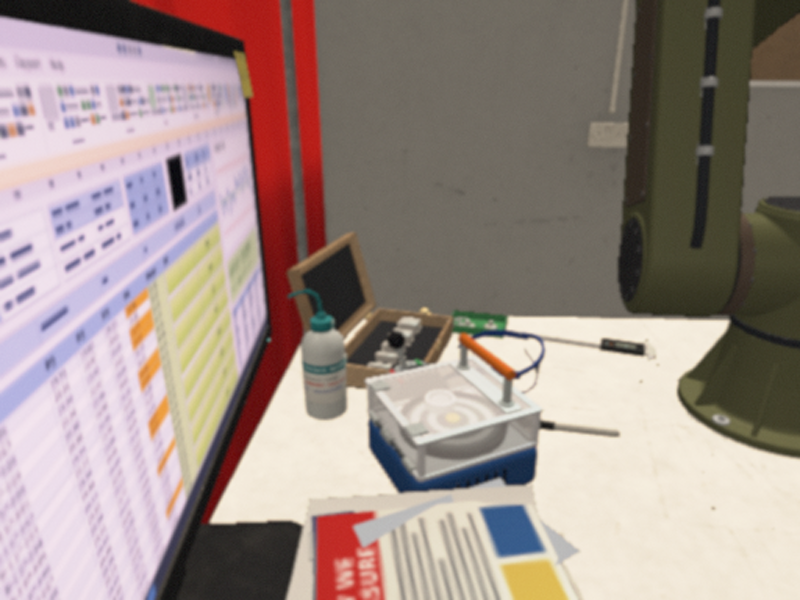

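View pics/top0.png

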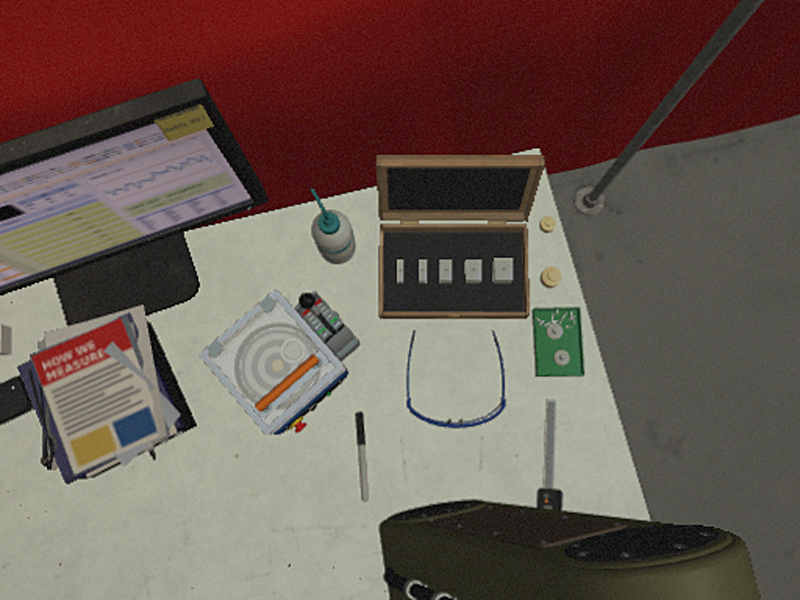

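The side view shows the orange bar from (462,340) to (513,374) and the black knob at (396,341). In the top view the bar runs from (258,407) to (318,359), with the knob at (307,300), both at 800x600 scale. The machine sits left of the box, with its front facing down and to the right.

```bash
cat >> h.py <<'E'
def blob(c,kind,box):
    x0,y0,x1,y1=box; im=c['image']; h=cv2.cvtColor(im,cv2.COLOR_RGB2HSV).astype(int)
    if kind=='orange': m=(h[...,0]>3)&(h[...,0]<18)&(h[...,1]>150)&(h[...,2]>110)
    else: m=h[...,2]<45
    z=np.zeros(m.shape,np.uint8); z[y0:y1,x0:x1]=m[y0:y1,x0:x1]
    n,l,s,ce=cv2.connectedComponentsWithStats(z)
    i=1+np.argmax(s[1:,4]); return (l==i),s[i],ce[i]
def ends(m):
    p=np.argwhere(m)[:,::-1].astype(float); c=p.mean(0); v=np.linalg.svd(p-c,full_matrices=False)[2][0]
    t=(p-c)@v; return c,c+v*t.min(),c+v*t.max()
E
python3 - <<'E'
from h import *
s=snap('side');t=snap('top')
ms,a,_=blob(s,'orange',(285,205,340,245)); mt,b,_=blob(t,'orange',(155,220,208,268)); print(a,b)
cs,ct=ends(ms),ends(mt)
print(cs,ct)
P,e=tri(s,cs[0],t,ct[0]); print('bar mid',P,e)
E1=onz(t,ct[1],.150);E2=onz(t,ct[2],.150);d=E1-E2;print('ends',E1,E2,np.linalg.norm(d),(E1+E2)/2)
if d[1]<0:d=-d
th=np.arctan2(-d[0],d[1]);print('yaw',np.degrees(th))
for i in(1,2):
  for j in(1,2): print(i,j,tri(s,cs[i],t,ct[j]))
_,k1,ks=blob(s,'dark',(244,208,264,228));_,k2,kt=blob(t,'dark',(188,184,204,200));print(k1,k2,ks,kt)
Kp,e=tri(s,ks,t,kt);print('knob',Kp,e)
M=(E1+E2)/2; R=np.array([[np.cos(th),-np.sin(th)],[np.sin(th),np.cos(th)]])
O=M[:2]-R@[-.045,0];print('origin',O,'knob in machine',R.T@(Kp[:2]-O),Kp[2])
for q in np.arange(.7,1.25,.05):
  a=q-.6; w=np.r_[O+R@[.095*np.sin(a),-.096],.052+.095*np.cos(a)]; print(round(q,2),w.round(4),proj(s,w).round(1),proj(t,w).round(1))
E
```

```text
[295 213  35  30 231] [163 227  41  36 266]
(array([311.41558442, 227.71861472]), array([294.12372444, 214.1137513 ]), array([328.24498665, 240.95962633])) (array([183.10526316, 244.85714286]), array([201.86803315, 228.68657469]), array([164.23894908, 261.11694981]))
bar mid [0.38302212 0.2497439  0.14771862] 0.0011181309626272834
ends [0.41946706 0.21002404 0.15      ] [0.34771235 0.28850879 0.15      ] 0.10634187449931853 [0.38358971 0.24926642 0.15      ]
yaw 42.43513144456178
1 1 (array([0.42156927, 0.2101578 , 0.1519458 ]), np.float64(0.00461667768335165))
1 2 (array([0.37688839, 0.28639055, 0.18826761]), np.float64(0.06126286379508265))
2 1 (array([0.38849117, 0.21339727, 0.10862219]), np.float64(0.06977976096877367))
2 2 (array([0.34708873, 0.28908787, 0.14690292]), np.float64(0.00140792843487927))
[248 213  10  10  65] [192 188  10  10  70] [252.89230769 217.41538462] [196.  192.2]
knob [0.50275026 0.22780395 0.14140304] 0.0012547014507579034
origin [0.41680158 0.27963039] knob in machine [ 0.02846355 -0.09624438] 0.14140304122008784
0.7 [0.4886 0.2152 0.1465] [[261.9 213.5]] [[201.  197.9]]
0.75 [0.4921 0.2184 0.1459] [[259.8 214.2]] [[199.7 196.3]]
0.8 [0.4955 0.2215 0.1451] [[257.6 215. ]] [[198.4 194.9]]
0.85 [0.4989 0.2246 0.144 ] [[255.5 215.9]] [[197.1 193.4]]
0.9 [0.5023 0.2277 0.1428] [[253.4 216.9]] [[195.9 192. ]]
0.95 [0.5056 0.2308 0.1412] [[251.4 218. ]] [[194.7 190.7]]
1.0 [0.5089 0.2337 0.1395] [[249.3 219.2]] [[193.5 189.4]]
1.05 [0.5121 0.2367 0.1375] [[247.3 220.5]] [[192.4 188.1]]
1.1 [0.5152 0.2395 0.1354] [[245.4 221.8]] [[191.4 186.9]]
1.15 [0.5182 0.2423 0.133 ] [[243.5 223.3]] [[190.4 185.8]]
1.2 [0.5212 0.245  0.1304] [[241.6 224.9]] [[189.4 184.7]]
```

{"name": "servo_tool", "arguments": {
  "motion": [
    [0.4, 0, 0, 3, 0],
    [0.4, 3, 5, 5, 8],
    [0.4, 5, 10, 5, 16],
    [0.4, 7, 15, 5, 24],
    [0.4, 10, 20, 5, 32],
    [0.4, 12, 25, 5, 40],
    [0.4, 14, 30, 5, 48],
    [0.4, 17, 35, 5, 56],
    [0.4, 19, 40, 5, 64],
    [0.4, 22, 45, 5, 72],
    [0.4, 24, 50, 5, 80],
    [0.4, 26, 55, 5, 88],
    [0.4, 29, 60, 5, 96],
    [0.4, 31, 65, 5, 104],
    [0.4, 34, 70, 5, 112],
    [0.4, 36, 74, 5, 117],
    [0.4, 36.4, 76, 5, 117.8],
    [0.4, 36.4, 76, 2, 117.8],
    [0.4, 36.4, 76, 0, 117.8],
    [0.4, 36.4, 76, 0, 117.8]
  ],
  "squeeze": 15
}}

```text
time_s: 2.7
ee_pos: [0.5029, 0.2275, 0.4037]
eef_rot: [-3.139, -0.001, 2.31]
force: [-0.6, 0.5, -0.1]
grip_width: 0.0568
grip_force: 0.0
```

```bash
python3 - <<'E'
from h import *
s=snap('side');t=snap('top')
a=cv2.resize(s['image'][150:330,170:370],(540,486),interpolation=cv2.INTER_CUBIC)
b=cv2.resize(t['image'][80:300,100:300],(260,286))
o=np.zeros((486,800,3),np.uint8);o[:,:540]=a;o[:286,540:]=b
cv2.imwrite('pics/a1.png',o[:,:,::-1])
E
```

```text
(no output)
```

View pics/a1.png

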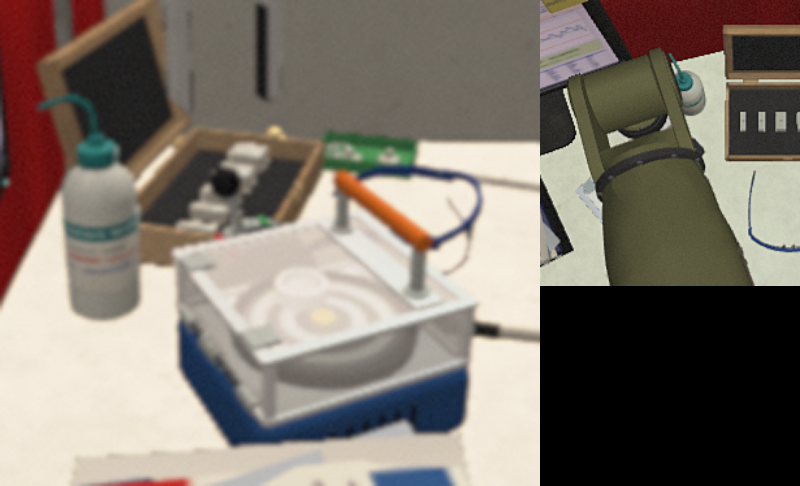

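The side crop shows the knob at (225,183) and no gripper above it, while the top view already has the arm overhead. The picture probably overlapped the move, so I'll retake it.

```bash
python3 - <<'E'
from h import *
s=snap('side');t=snap('top')
print(ctrl.get_obs()['time_s'],proj(s,[[.503,.228,.205],[.503,.228,.4]]),proj(t,[.503,.228,.4]))
cv2.imwrite('pics/a2.png',cv2.resize(s['image'],(640,480))[:,:,::-1])
E
```

```text
2.9 [[252.81346368 187.56338904]
 [251.9911008   81.79286916]] [[175.0269631  164.07733139]]
```

View pics/a2.png

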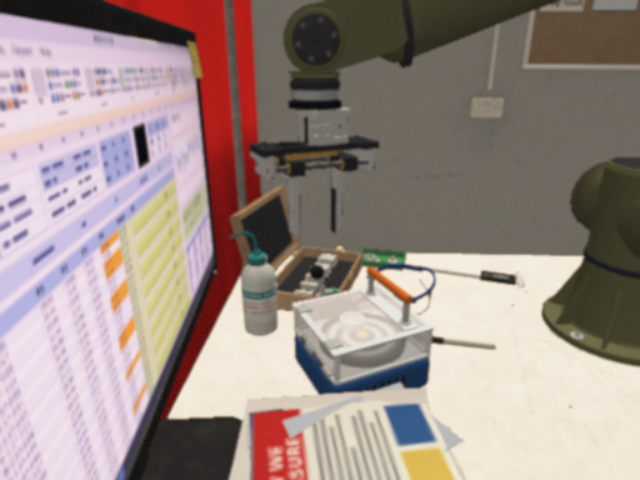

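The gripper is above the knob: tips at about (300–335,230), knob at (317,271). Next I lower it and grip.

{"name": "servo_tool", "arguments": {
  "motion": [
    [0.4, 0, 0, -3, 0],
    [0.4, 0, 0, -6, 0],
    [0.4, 0, 0, -8.1, 0],
    [0.4, 0, 0, -8.1, 0],
    [0.8, 0, 0, -8.1, 0],
    [0.8, 0, 0, -8.1, 0],
    [0.8, 0, 0, -8.1, 0],
    [0.8, 0, 0, -8.1, 0],
    [0.8, 0, 0, -8.1, 0],
    [0.8, 0, 0, -8.1, 0]
  ],
  "squeeze": 12
}}

```text
time_s: 4.15
ee_pos: [0.5032, 0.228, 0.3239]
eef_rot: [3.141, 0.0, 2.312]
force: [-0.4, -0.5, 3.6]
grip_width: 0.0229
grip_force: 12.0
```

{"name": "servo_tool", "arguments": {
  "motion": [
    [0.8, -0.5, -0.4, 0.2, 0],
    [0.8, -0.95, -0.85, 0.3, 0],
    [0.8, -1.45, -1.3, 0.4, 0],
    [0.8, -1.9, -1.75, 0.4, 0],
    [0.8, -2.4, -2.2, 0.4, 0],
    [0.8, -2.9, -2.65, 0.4, 0],
    [0.8, -3.4, -3.1, 0.3, 0],
    [0.8, -3.85, -3.5, 0.15, 0],
    [0.8, -3.85, -3.5, 0.15, 0],
    [0.8, -3.85, -3.5, 0.15, 0]
  ]
}}

```text
time_s: 5.4
ee_pos: [0.4645, 0.1928, 0.3249]
eef_rot: [-3.14, -0.0, 2.312]
force: [-1.9, -1.3, 3.3]
grip_width: 0.0228
grip_force: 12.0
```

```bash
sleep 2; python3 - <<'E'
from h import *
s=snap('side')
print(ctrl.get_obs()['ee_pos'])
cv2.imwrite('pics/a3.png',cv2.resize(s['image'][130:280,200:350],(600,600),interpolation=cv2.INTER_CUBIC)[:,:,::-1])
E
```

```text
[0.46460723 0.19280728 0.32499982]
```

{"name": "servo_tool", "arguments": {
  "motion": [
    [0.4, 0, 0, 0, 0],
    [0.4, 0, 0, 0, 0],
    [0.4, 0, 0, 0, 0],
    [0.4, 0, 0, 3, 0],
    [0.4, 0, 0, 6, 0],
    [0.4, 0, 0, 9, 0],
    [0.4, -1, -5, 9, 0],
    [0.4, -2, -10, 9, 0],
    [0.4, -3, -15, 9, 0],
    [0.4, -4, -20, 9, 0],
    [0.4, -5, -25, 9, 0],
    [0.4, -6, -30, 9, 0],
    [0.4, -6, -32, 9, 0],
    [0.4, -6, -32, 9, 0]
  ]
}}

```text
time_s: 7.2
ee_pos: [0.4045, -0.128, 0.4151]
eef_rot: [-3.142, -0.0, 2.31]
force: [0.5, -0.1, 0.2]
grip_width: 0.0565
grip_force: 0.0
```

```bash
cat > lev.py <<'E'
from h import *
s=snap('side');t=snap('top')
th=np.radians(42.4);R=np.array([[np.cos(th),-np.sin(th)],[np.sin(th),np.cos(th)]]);O=np.array([.4166,.2797])
def kp(q): a=q-.6; return np.r_[O+R@[.095*np.sin(a),-.096],.052+.095*np.cos(a)]
ps,pt=proj(s,kp(.349))[0],proj(t,kp(.349))[0]
b=lambda p:tuple(int(v) for v in (p[0]-9,p[1]-9,p[0]+10,p[1]+10))
_,k1,ks=blob(s,'dark',b(ps));_,k2,kt=blob(t,'dark',b(pt));print(k1,k2,ks,ps,kt,pt)
Kp,e=tri(s,ks,t,kt);v=R.T@(Kp[:2]-O);print(Kp,e,v)
print('q deg tri',np.degrees(.6+np.arctan2(v[0],Kp[2]-.052)))
qs=np.linspace(.1,1.2,1101)
for c,k in((s,ks),(t,kt)): print(np.degrees(qs[np.argmin([np.linalg.norm(proj(c,kp(q))[0]-k) for q in qs])]))
a=cv2.resize(s['image'][190:250,230:290],(400,400),interpolation=cv2.INTER_CUBIC)
bb=cv2.resize(t['image'][180:240,180:240],(400,400),interpolation=cv2.INTER_CUBIC)
cv2.imwrite('pics/lev.png',np.hstack([a,bb])[:,:,::-1])
E
python3 lev.py
```

```text
[271 208  10   9  65] [201 200  19  19 103] [275.69230769 212.38461538] [276.67048547 211.83962859] [210.04854369 208.37864078] [210.71197418 209.16475645]
[0.46564295 0.19449915 0.1432788 ] 0.00022523586770318034 [-0.02123511 -0.0959868 ]
q deg tri 21.281120161079002
21.371325758379708
21.371325758379708
```

View pics/lev.png

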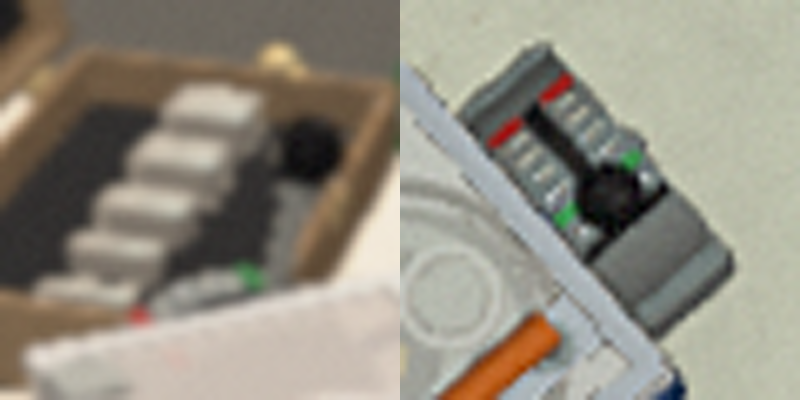

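The lever is near the green marks: knob at (305,150) in the left half and (607,192) in the right half, green marks at (565,215) and (632,160). I'll use those marks as a reference for a finer reading.

```bash
python3 - <<'E'
from h import *
t=snap('top'); s=snap('side')
th=np.radians(42.4);R=np.array([[np.cos(th),-np.sin(th)],[np.sin(th),np.cos(th)]]);O=np.array([.4166,.2797])
h=cv2.cvtColor(t['image'],cv2.COLOR_RGB2HSV).astype(int)
def cen(m,lab,z):
    zz=np.zeros(m.shape,np.uint8);zz[180:240,180:225]=m[180:240,180:225]
    n,l,st,ce=cv2.connectedComponentsWithStats(zz)
    for i in range(1,n):
        if st[i,4]>3: print(lab,st[i],(R.T@(onz(t,ce[i],z)[:2]-O)).round(4))
cen((h[...,0]>45)&(h[...,0]<80)&(h[...,1]>100),'green',.0966)
cen(((h[...,0]<6)|(h[...,0]>174))&(h[...,1]>120),'red',.09)
print('expected green x',-.046*np.sin(.251),'red x',.046*np.sin(.6))
for c,n,b,z in((t,'top',(195,195,225,225),.144),(s,'side',(262,200,290,224),.144)):
    g=cv2.cvtColor(c['image'],cv2.COLOR_RGB2GRAY); m=(g<40).astype(np.uint8)
    k=cv2.getStructuringElement(cv2.MORPH_ELLIPSE,(7,7)); m2=cv2.morphologyEx(m,cv2.MORPH_OPEN,k)
    q=np.zeros_like(m2);x0,y0,x1,y1=b;q[y0:y1,x0:x1]=m2[y0:y1,x0:x1]
    st=cv2.connectedComponentsWithStats(q);i=1+np.argmax(st[2][1:,4]);print(n,st[2][i],st[3][i],(R.T@(onz(c,st[3][i],z)[:2]-O)).round(4))
E
```

```text
green [212 203   4   3   8] [-0.0108 -0.1098]
green [203 210   4   4   9] [-0.01  -0.082]
red [201 191   5   4  11] [ 0.0277 -0.1091]
red [193 198   6   4  11] [ 0.0274 -0.0851]
expected green x -0.011425146399387827 red x 0.025973553776171627Traceback (most recent call last):
  File "<stdin>", line 17, in <module>
    return _wrapfunc(a, 'argmax', axis=axis, out=out, **kwds)
    return bound(*args, **kwds)
ValueError: attempt to get argmax of an empty sequence
```

{"name": "servo_tool", "arguments": {
  "motion": [
    [0.4, 0, 5, 0, 0],
    [0.4, -0.5, 10, 0, 0],
    [0.4, -1, 15, 0, 0],
    [0.4, -1.5, 20, 0, 0],
    [0.4, -2, 25, 0, 0],
    [0.4, -2.1, 30, 0, 0],
    [0.4, -2.1, 35, 0, 0],
    [0.4, -2.1, 37.7, 0, 0],
    [0.4, -2.1, 37.7, 0, 0],
    [0.4, -2.1, 37.7, -3, 0],
    [0.4, -2.1, 37.7, -6, 0],
    [0.4, -2.1, 37.7, -8.5, 0],
    [0.4, -2.1, 37.7, -8.5, 0],
    [0.9, -2.1, 37.7, -8.5, 0],
    [0.9, -2.1, 37.7, -8.5, 0],
    [0.9, -2.1, 37.7, -8.5, 0],
    [0.9, -2.1, 37.7, -8.5, 0],
    [0.9, -2.1, 37.7, -8.5, 0],
    [0.9, -2.1, 37.7, -8.5, 0],
    [0.9, -2.1, 37.7, -8.5, 0]
  ],
  "squeeze": 30
}}

```text
time_s: 9.9
ee_pos: [0.3838, 0.25, 0.3302]
eef_rot: [3.141, 0.0, 2.312]
force: [3.0, 2.9, -1.1]
grip_width: 0.0131
grip_force: 30.0
```

{"name": "servo_tool", "arguments": {
  "motion": [
    [0.9, 0.3, 0.25, 0.5, 0],
    [0.9, 0.57, 0.52, 1.02, 0],
    [0.9, 0.9, 0.8, 1.5, 0],
    [0.9, 1.2, 1.1, 1.97, 0],
    [0.9, 1.55, 1.4, 2.4, 0],
    [0.9, 1.89, 1.73, 2.85, 0],
    [0.9, 2.25, 2.05, 3.25, 0],
    [0.9, 2.63, 2.41, 3.64, 0],
    [0.9, 3.42, 3.13, 4.33, 0],
    [0.9, 4.26, 3.89, 4.94, 0],
    [0.9, 5.13, 4.68, 5.44, 0],
    [0.9, 5.6, 5.1, 5.65, 0],
    [0.9, 6.03, 5.51, 5.83, 0],
    [0.9, 6.5, 5.93, 6.0, 0],
    [0.9, 6.94, 6.34, 6.12, 0],
    [0.9, 7.4, 6.77, 6.22, 0],
    [0.9, 7.88, 7.2, 6.3, 0],
    [0.9, 7.88, 7.2, 6.3, 0],
    [0.9, 7.88, 7.2, 6.3, 0]
  ]
}}

```text
time_s: 12.28
ee_pos: [0.4625, 0.3218, 0.3943]
eef_rot: [3.141, 0.001, 2.312]
force: [-1.4, -4.4, 5.3]
grip_width: 0.0129
grip_force: 30.0
```

```bash
python3 - <<'E'
from h import *
s=snap('side');t=snap('top')
th=np.radians(42.4);R=np.array([[np.cos(th),-np.sin(th)],[np.sin(th),np.cos(th)]]);O=np.array([.4166,.2797])
def bp(d,y):
    f=np.radians(34.45+d);return np.r_[O+R@[.076-.1467*np.cos(f),y],.067+.1467*np.sin(f)]
for d in(45,50,55): print(d,[proj(s,bp(d,y))[0].round(1) for y in(-.054,.054)])
h=cv2.cvtColor(s['image'],cv2.COLOR_RGB2HSV).astype(int)
m=((h[...,0]>3)&(h[...,0]<18)&(h[...,1]>150)&(h[...,2]>110)).astype(np.uint8); m[:, :220]=0;m[:,360:]=0
n,l,st,ce=cv2.connectedComponentsWithStats(m)
for i in range(1,n):
    if st[i,4]>8: print(st[i],ce[i],[e.round(1) for e in ends(l==i)])
a=cv2.resize(s['image'][100:280,190:370],(600,600),interpolation=cv2.INTER_CUBIC)
cv2.imwrite('pics/g.png',a[:,:,::-1]); print(ctrl.get_obs()['ee_pos'])
E
```

```text
45 [array([252. , 193.5]), array([279.9, 216.6])]
50 [array([245.4, 193.6]), array([272.6, 217. ])]
55 [array([238.7, 194.3]), array([265. , 218.1])]
[256 200  19  21 179] [264.34636872 210.1396648 ] [array([264.3, 210.1]), array([255.2, 200.8]), array([273., 219.])]
[0.46249593 0.32171275 0.3942707 ]
```

View pics/g.png

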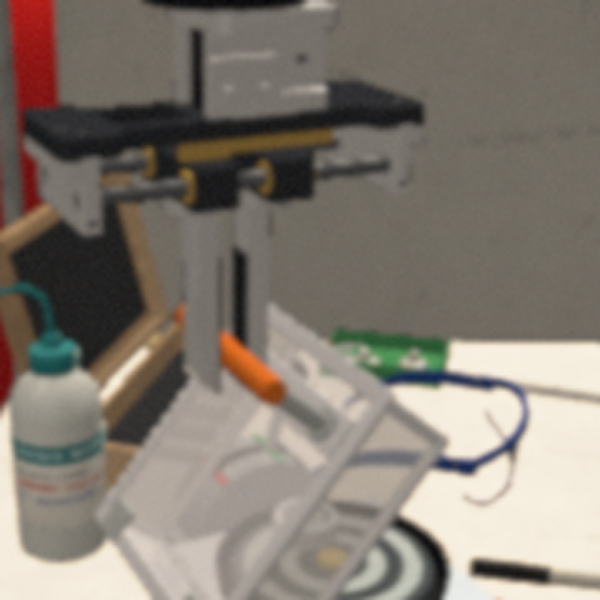

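The bar is held between the fingers, with its visible end at (282,385) in the crop, and the guard is open at roughly the right angle. I'll check the lever once more and compare against the shut-pose bias.

```bash
python3 - <<'E'
from h import *
s=snap('side')
th=np.radians(42.4);R=np.array([[np.cos(th),-np.sin(th)],[np.sin(th),np.cos(th)]]);O=np.array([.4166,.2797])
def bp(d,y):
    f=np.radians(34.45+d);return np.r_[O+R@[.076-.1467*np.cos(f),y],.067+.1467*np.sin(f)]
print('shut predicted',[proj(s,bp(0,y))[0].round(1) for y in(-.054,0,.054)],'measured 294.1,214.1 311.4,227.7 328.2,241.0')
m,_,_=blob(s,'orange',(250,190,300,230)); c,_,_=ends(m)
from scipy.optimize import least_squares
r=least_squares(lambda v:proj(s,bp(v[0],v[1]))[0]-c,[50,.02]); print('vis centroid fit d,y',r.x)
o,k,ks=blob(s,'dark',(266,203,286,222)); print('knob',ks,k)
print(ctrl.get_obs()['force'])
E
```

```text
shut predicted [array([296.2, 215.2]), array([311. , 226.4]), array([328. , 239.4])] measured 294.1,214.1 311.4,227.7 328.2,241.0
vis centroid fit d,y [5.01353111e+01 2.58771252e-02]Traceback (most recent call last):
  File "<stdin>", line 10, in <module>
  File "h.py", line 29, in blob
    i=1+np.argmax(s[1:,4]); return (l==i),s[i],ce[i]
        ~~~~~~~~~^^^^^^^^^
    return _wrapfunc(a, 'argmax', axis=axis, out=out, **kwds)
    return bound(*args, **kwds)
ValueError: attempt to get argmax of an empty sequence
```

```bash
python3 -c "
from station import ctrl
print(ctrl.hand_in())"
```

```text
the job is handed in; nothing more can be done
None
```

I moved the lever to idle with the guard shut (read 20–21° from the images, target 20°), then opened the guard to about 50° and handed in with the bar still gripped. The open guard hid the lever from the side camera, so I couldn't recheck it at the end. I touched nothing else on the bench.

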